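# Clip the amber sample boxes shut on the bench stop and pack them in the rack

### The arm

A 6-joint arm with a two-finger parallel gripper is mounted at the origin on a cart in front of the work surface, level with it; the furniture and walls round the work are solid. World frame = base frame: x ahead of the robot, y to its left, z up, the work surface at z = 0. Lengths are in mm, angles in rad, forces in N, time in s.
With the tool pointing down it reaches from about 350 to 725 mm from the base axis. Payload 4.3 kg.
Tool frame: the origin (TCP) lies on the centre line of the jaws, within the pads' length; the fingertips stand 17 mm ahead of it and the grasp point (between the pads) lies 2 mm behind it (manip.tcp_to_tips is the z of the fingertips in the tool frame, in mm); z points along the fingers, y is the line along which they close (so a half turn about z gives the same grasp; the last joint's range is limited). The gripper opens to 85 mm and grips with 20 to 120 N. Pads are 22 mm wide; open, the fingers measure 114 mm over their backs; the gripper's body (76 mm by 85 mm) begins 54 mm behind the grasp point. The pads swing forward as they close: fully open they stand 13 mm farther back than shut.
Start: joints at [-1.393, 0.377, 0.081, 1.274, 0, 1.46], TCP at [163.22, -551.384, 248.329] pointing down, gripper open.
Joint ranges: [-2.72, 2.72], [-0.84, 1.66], [-1.02, 1.22], [-1.77, 2.12], [-1.37, 1.28], [-3.14, 3.14]. Speed limits (rad/s): [2.57, 2.57, 3.14, 3.14, 3.14, 3.14].

### API

Orientations are given as a rotation vector (axis times angle).
In Python, from cell import manip gives the robot as it stands.
- The arm moves only by the tool carry_out, never from a script. Its arguments are lists of equal length, an entry for each row: "delta_pos": the shift along the tool's x, y, z normalised to -1 to 1, where 1 is 500 mm, a list of three; "dr": the turn, a rotation vector about the tool's x, y, z normalised to -1 to 1, where 1 is 360 degrees, a list of three. In form: {"delta_pos": [[x, y, z], ...], "dr": [[ax, ay, az], ...]}. A call has 1 to 12 rows; each row is the pose to reach, as a shift and turn from the pose commanded when the call began, along the tool's axes at that moment, turning the shorter way round; what a row does not reach only later rows make up. A row lasts 1/8 s, in which the tool goes at most 62.5 mm and 10.7 degrees, less where a joint would pass 70% of its speed; a pose out of reach is approached as far as the arm can. A call with a number of a shift or a turn outside -1 to 1 is refused whole. A call with a gripper value outside its range is refused whole. "hand" is the closure, from -1 (fully open) to 1 (shut), set as the call begins (left out, the last holds). The fingers move at their own pace and stop on an object; the grip force is fixed at half the most. Time passes only in rows, so rows that repeat a pose let the fingers close. It gives the time, the measured TCP pose, the force, the opening and the grip force at its end, in the units of the state.
- manip.get_state(): the state, without advancing time (a new reading comes with each control period).
- manip.snapshot(name): name is "scene" or "top" or "wrist"; returns the picture (384x512x3 uint8, blue, green, red); there is no depth.
- manip.camera_model(name): a dict with "fx", "fy", "cx", "cy" (pixels), "rvec" (rotation vector, rad) and "tvec" (3), from world to camera coordinates, as OpenCV has them; the wrist camera has in their place "mount" (4x4, takes a point from camera to tool coordinates, whose origin is the TCP and whose axes are the flange's). Camera axes: x right, y down, z forward; pixel columns grow to the right and rows downward; lengths in mm; the calibration is good to about 2 mm. A picture is of the moment at which its call begins: read the wrist's pose just before it. camera_model takes no time and is no camera call.
- manip.close_job(): hands the job in; it is judged then, once.
The state is a dict: "clock": time; "joint_positions": joint angles; "qvel": joint speeds; "joint_torque": joint torques, N m; "ee_pos": TCP position; "eef_rot": TCP orientation; "ft_force": force on the tool from outside, world axes, zero at the start; "moment": the same for the moment, N m; "opening": finger opening in mm; "grip_force": force on a finger pad.
Only numpy, scipy, OpenCV 4.12 (cv2) and the standard library are available. Lean on these libraries where they do the work, as an engineer would, in place of code of your own. Each camera call takes 0.05 s, during which the arm holds its last target. There are 200 camera calls.

### The job

Lock the sample boxes standing on the table by pressing each end squarely against the upright steel bench stop so that its swung-out clip is pushed flat, turning the box round for the other end; never press the clips with the gripper's fingers. Stand the locked boxes upright across the packing rack beside the one already there (draw the follower plate back first to make room), and then push the follower up so that the whole row is held tight between it and the end plate with no gaps. Leave the other things on the table alone.

Things in the scene. Friction and masses are not known exactly. Their poses are not given: they have to be found in the camera images.
- box_a_center (a point): Loose sample box (may be absent), clips swung out: clear tub with amber inside, grey lid that stays on; 88 mm long (own x), 58 wide (own y), 46 high, 0.15 kg. Point: its centre, 23 mm up. Grasp across the 58 mm width. A black clip 34 mm wide, 27 long hangs on each short end, hinged 39 mm above the underside; 99 mm over both clips when shut, a clip open 0.7 rad reaches 18 mm farther out
- box_a_clip1 (a joint): locking clip on the +x end of box_a, angle in rad: 0 shut flat against the end, up to 0.75 swung out and up. Stiff hinge: stays where it is left; a level push of 3 to 8 N at its foot swings it shut. Counts as shut below 0.1
- box_a_clip2 (a joint): locking clip on the -x end of box_a, angle in rad: 0 shut flat against the end, up to 0.75 swung out and up. Stiff hinge: stays where it is left; a level push of 3 to 8 N at its foot swings it shut. Counts as shut below 0.1
- box_b_center (a point): Loose sample box (may be absent), clips swung out: clear tub with amber inside, grey lid that stays on; 88 mm long (own x), 58 wide (own y), 46 high, 0.15 kg. Point: its centre, 23 mm up. Grasp across the 58 mm width. A black clip 34 mm wide, 27 long hangs on each short end, hinged 39 mm above the underside; 99 mm over both clips when shut, a clip open 0.7 rad reaches 18 mm farther out
- box_b_clip1 (a joint): locking clip on the +x end of box_b, angle in rad: 0 shut flat against the end, up to 0.75 swung out and up. Stiff hinge: stays where it is left; a level push of 3 to 8 N at its foot swings it shut. Counts as shut below 0.1
- box_b_clip2 (a joint): locking clip on the -x end of box_b, angle in rad: 0 shut flat against the end, up to 0.75 swung out and up. Stiff hinge: stays where it is left; a level push of 3 to 8 N at its foot swings it shut. Counts as shut below 0.1
- box_c_center (a point): Loose sample box (may be absent), clips swung out: clear tub with amber inside, grey lid that stays on; 88 mm long (own x), 58 wide (own y), 46 high, 0.15 kg. Point: its centre, 23 mm up. Grasp across the 58 mm width. A black clip 34 mm wide, 27 long hangs on each short end, hinged 39 mm above the underside; 99 mm over both clips when shut, a clip open 0.7 rad reaches 18 mm farther out
- box_c_clip1 (a joint): locking clip on the +x end of box_c, angle in rad: 0 shut flat against the end, up to 0.75 swung out and up. Stiff hinge: stays where it is left; a level push of 3 to 8 N at its foot swings it shut. Counts as shut below 0.1
- box_c_clip2 (a joint): locking clip on the -x end of box_c, angle in rad: 0 shut flat against the end, up to 0.75 swung out and up. Stiff hinge: stays where it is left; a level push of 3 to 8 N at its foot swings it shut. Counts as shut below 0.1
- box_home_center (a point): The box already packed, standing loose in the rack against its end plate; same size and look as the other sample boxes, but its clips are shut and fixed. The point is its centre
- stop: Bench stop: gusseted steel angle plate bolted to the table. Origin on the table at the middle of the foot of its flat upright face; the face looks along its own -x, is 120 mm wide (own y) and 62 mm high; the foot and gussets lie behind it, to x = +56 mm
- rack: Packing rack, fixed: aluminium channel 440 mm long (own y), 118 wide (own x). Origin under its centre. Floor 4 mm above the table; side rails 106 mm apart inside, 9 mm above the floor. Boxes stand across it, long axis along its x, side by side along y. End plate, 60 mm high, at the +y end, inner face at y = +210 mm; the follower slides at the -y end
- follower (a joint): travel of the follower along the rack's +y, towards the end plate, in m: 0 drawn fully back (its face at rack y = -170 mm, leaving 380 mm of row), at most 0.325. Sliding friction about 3 N, stays where it is left; a row it meets is pushed along with it
- follower_grip (a point): grip of the follower: upright black tab, 12 mm thick (along the rack's y), 36 mm wide (along x), from 54 to 92 mm above the table, above the boxes' tops; the point is in its middle, 80 mm up and 6 mm behind the follower's face
- follower_face (a point): middle of the follower's flat face, which looks along the rack's +y; steel plate 96 mm wide, up to 59 mm above the table, with a 32 mm foot behind
- magnifier: Bystander, to be left alone: small folding loupe, 29x39x16 mm, near the right end of the rack. Origin under its middle
- thread_guard: Bystander, to be left alone: grey steel cone, 49x49x76 mm, standing to the right of the bench stop. Origin under its middle
There are look-alikes about, which are no part of the job. Leave any purple look-alike of the part that bears box_c_center alone. What is shaped like the part that bears box_a_center but purple is not meant.

How it is judged (in metres and radians):
On the way, in this order (a step that is already met when the one before it is completed fails the run):
1. the clips at both ends of every box are shut (value of joint each of box_a_clip1, box_a_clip2, box_b_clip1, box_b_clip2, box_c_clip1, box_c_clip2 below 0.1 rad), for 0.2 s.
2. all boxes stand in the rack and the follower holds the row tight (x of box_home_center in the frame of rack between -0.015 and 0.015 m and z of box_home_center in the frame of rack between 0.023 and 0.031 m and y of box_home_center in the frame of rack between 0.175 and 0.186 m and y of each of box_home_center, box_a_center, box_b_center, box_c_center in the frame of follower_face above 0.024 m and angle between the x axis of each of box_home_center, box_a_center, box_b_center, box_c_center and the x axis of rack, either way round below 0.1 rad and (distance between box_home_center and box_a_center below 0.063 m or distance between box_home_center and box_b_center below 0.063 m or distance between box_home_center and box_c_center below 0.063 m) and x of box_a_center in the frame of rack between -0.015 and 0.015 m and z of box_a_center in the frame of rack between 0.023 and 0.031 m and y of each of box_a_center, box_b_center, box_c_center in the frame of rack below 0.186 m and (distance between box_a_center and box_home_center below 0.063 m or distance between box_a_center and box_b_center below 0.063 m or distance between box_a_center and box_c_center below 0.063 m) and x of box_b_center in the frame of rack between -0.015 and 0.015 m and z of box_b_center in the frame of rack between 0.023 and 0.031 m and (distance between box_b_center and box_home_center below 0.063 m or distance between box_b_center and box_a_center below 0.063 m or distance between box_b_center and box_c_center below 0.063 m) and x of box_c_center in the frame of rack between -0.015 and 0.015 m and z of box_c_center in the frame of rack between 0.023 and 0.031 m and (distance between box_c_center and box_home_center below 0.063 m or distance between box_c_center and box_a_center below 0.063 m or distance between box_c_center and box_b_center below 0.063 m) and value of joint follower above 0.14 m and y of any of box_a_center, box_b_center, box_c_center in the frame of follower_face below 0.034 m), for 0.2 s.
At the end, for the whole second after the job is handed in: All clips shut (under 0.1 rad). All boxes at rest upright on the rack floor, across it (within 0.1 rad and 15 mm of its middle), between follower and end plate: the first against the end plate, gaps between neighbours under about 4 mm, the follower within 5 mm of the last (all of step 1 and all of step 2 and linear speed of each of box_a, box_b, box_c below 0.02 m/s); the robot touches nothing.
It fails at once if a clip is pressed with the gripper's fingers (contact force between the fingers and box_a_clip1_c0 above 4 N or contact force between the fingers and box_a_clip1_c1 above 4 N or contact force between the fingers and box_a_clip2_c0 above 4 N or contact force between the fingers and box_a_clip2_c1 above 4 N or contact force between the fingers and box_b_clip1_c0 above 4 N or contact force between the fingers and box_b_clip1_c1 above 4 N or contact force between the fingers and box_b_clip2_c0 above 4 N or contact force between the fingers and box_b_clip2_c1 above 4 N or contact force between the fingers and box_c_clip1_c0 above 4 N or contact force between the fingers and box_c_clip1_c1 above 4 N or contact force between the fingers and box_c_clip2_c0 above 4 N or contact force between the fingers and box_c_clip2_c1 above 4 N).
It fails at once if a bystander is pushed away or knocked over (distance of any of magnifier, thread_guard from where it was at the start of the episode above 0.03 m).
Of box_a, box_b, box_c only 2 to 3 are there at a start; the rules pass over those that are not, and their reading is None.
At some moment in a run one of box_a, box_b, box_c may be knocked a few centimetres aside while the robot is not near it.
Once in a run the grip may slacken for a moment while it holds something.
It also fails if it takes over 210 s, if anything falls off the work surface, if the arm or the gripper's body presses on something with over 40 N, if the wrist force passes 120 N, or if a joint passes its speed limit or range.

## Working session

There is one attempt and no reset: what is moved stays moved. The work goes in short steps, Python scripts to look and compute and a tool call to move; the robot and the scene stay as the last step left them, time stands still between calls to the robot, and variables do not carry over. Pictures are saved under pics/ and viewed, at most 14 in all, crops included, and the job is handed in when it is done.

Besides the shell and the picture viewer there is one more tool, called after ">>>" as name(argument=value, ...) on one line, values as JSON. carry_out: Moves the arm, as the interface text tells. Its arguments: {"type":"object","properties":{"delta_pos":{"type":"array","items":{"type":"array","items":{"type":"number","minimum":-1,"maximum":1}}},"dr":{"type":"array","items":{"type":"array","items":{"type":"number","minimum":-1,"maximum":1}}},"hand":{"type":"number"}},"required":["delta_pos","dr"]}

```bash
mkdir -p pics; ls
python3 - <<'E'
from cell import manip
import cv2
s=manip.get_state();print(s)
for n in ("top","scene"):
    im=manip.snapshot(n);cv2.imwrite(f"pics/{n}0.png",im)
    print(manip.camera_model(n))
print(manip.camera_model("wrist"))
E
```

```text
pics
{'clock': 0.0, 'joint_positions': array([-1.39326853e+00,  3.78064509e-01,  7.96729407e-02,  1.27441626e+00,
        1.75299615e-06,  1.46051523e+00]), 'qvel': array([-0.00036116,  0.00075596, -0.00175695,  0.00181937, -0.00037755,
       -0.00027912]), 'joint_torque': array([-2.59635955e-03, -4.63601804e+01,  2.69877863e+01,  2.10231158e-02,
       -1.67323074e-04,  2.34460494e-06]), 'ee_pos': array([ 163.12375473, -550.74322042,  247.37824338]), 'eef_rot': array([-3.10713029e+00, -4.50242095e-01,  1.03400117e-04]), 'ft_force': array([ 0.24344973,  0.73181455, -0.08477515]), 'moment': array([-0.04172855,  0.03183012, -0.06799677]), 'grip_force': 0.0, 'opening': 85.27690780525378}
{'fx': 357.1879109927415, 'fy': 357.1879109927415, 'cx': 255.40680316969582, 'cy': 192.46921808142199, 'rvec': array([ 2.11417368, -2.1758246 ,  0.17508576]), 'tvec': array([  15.77893398,  480.95151046, 1097.11639352])}
{'fx': 394.26263464408254, 'fy': 394.26263464408254, 'cx': 257.4336847154981, 'cy': 191.4614953558885, 'rvec': array([ 0.84369503, -2.3417605 ,  1.26924376]), 'tvec': array([ 393.47138646,  225.68350821, 1284.47713626])}
{'fx': 316.2583042193931, 'fy': 316.2583042193931, 'cx': 257.9526473218138, 'cy': 189.06635637154196, 'mount': array([[-8.99968903e-04, -9.55324458e-01, -2.95557728e-01,
         7.52643397e+01],
       [ 9.99999553e-01, -7.74195341e-04, -5.42569998e-04,
         8.31593274e-02],
       [ 2.89510972e-04, -2.95558085e-01,  9.55324727e-01,
        -1.26961173e+02],
       [ 0.00000000e+00,  0.00000000e+00,  0.00000000e+00,
         1.00000000e+00]])}
```

View pics/top0.png

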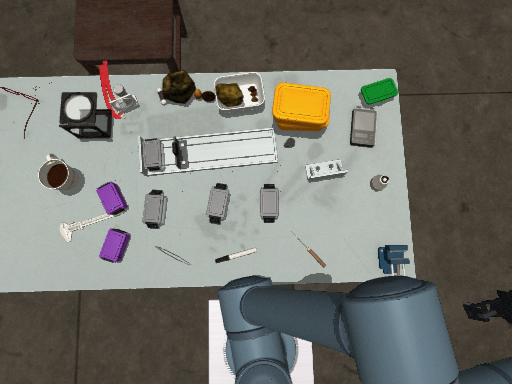

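View pics/scene0.png

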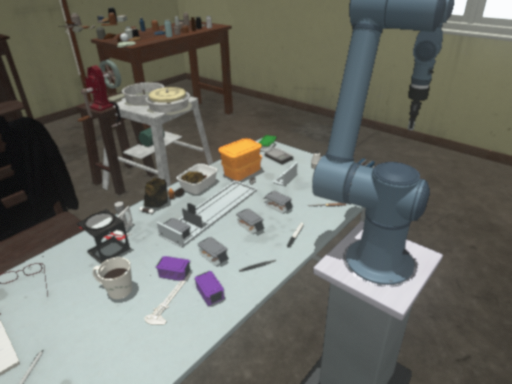

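The top picture shows three grey boxes with black clips at px (154,208), (218,202), (270,202). The purple look-alikes are at (111,197) and (115,245). The rack runs from (140,153) to (277,147), with the home box at (152,153) and the follower at (181,152). The stop is at (325,170), the loupe at (289,143) and the thread guard at (379,182). The three grey ones fit the description because they have a grey lid and black clips. I'll check that in one crop.

```bash
cat > h.py <<'E'
import numpy as np, cv2
from cell import manip
from scipy.spatial.transform import Rotation as R
def ray(name,px,st=None):
    m=manip.camera_model(name)
    px=np.atleast_2d(np.float64(px))
    d=np.c_[(px[:,0]-m['cx'])/m['fx'],(px[:,1]-m['cy'])/m['fy'],np.ones(len(px))]
    if 'mount' in m:
        Rt=R.from_rotvec(st['eef_rot']).as_matrix();M=m['mount']
        return Rt@M[:3,3]+st['ee_pos'], d@(Rt@M[:3,:3]).T
    Rm=R.from_rotvec(m['rvec']).as_matrix()
    return -Rm.T@m['tvec'], d@Rm
def on(name,px,z,st=None):
    c,d=ray(name,px,st)
    return c+d*((z-c[2])/d[:,2])[:,None]
def proj(name,P,st=None):
    m=manip.camera_model(name);P=np.atleast_2d(np.float64(P))
    if 'mount' in m:
        Rt=R.from_rotvec(st['eef_rot']).as_matrix();M=m['mount']
        Q=((P-st['ee_pos'])@Rt-M[:3,3])@M[:3,:3]
    else: Q=P@R.from_rotvec(m['rvec']).as_matrix().T+m['tvec']
    return np.c_[m['fx']*Q[:,0]/Q[:,2]+m['cx'],m['fy']*Q[:,1]/Q[:,2]+m['cy']]
E
python3 - <<'E'
from h import *
im=cv2.imread("pics/top0.png")
cv2.imwrite("pics/c1.png",cv2.resize(im[120:230,130:400],None,fx=2.9,fy=2.9,interpolation=cv2.INTER_CUBIC))
for p,z in [((154,208),46),((218,202),46),((270,202),46),((152,153),50),((181,152),80),((140,153),10),((277,147),10),((325,170),60),((289,143),8),((379,182),76)]:
    print(p,on("top",p,z)[0].round())
g=cv2.cvtColor(im,cv2.COLOR_BGR2HSV)
print([g[r,c].tolist() for c,r in [(154,208),(218,202),(270,202),(200,180),(152,153)]])
E
```

```text
(154, 208) [440. 320.  46.]
(218, 202) [453. 120.  46.]
(270, 202) [448. -43.  46.]
(152, 153) [616. 328.  50.]
(181, 152) [608. 230.  80.]
(140, 153) [628. 379.  10.]
(277, 147) [636. -74.  10.]
(325, 170) [ 543. -219.   60.]
(289, 143) [ 649. -115.    8.]
(379, 182) [ 497. -380.   76.]
[[0, 7, 144], [173, 7, 153], [15, 7, 152], [68, 11, 185], [10, 6, 135]]
```

View pics/c1.png

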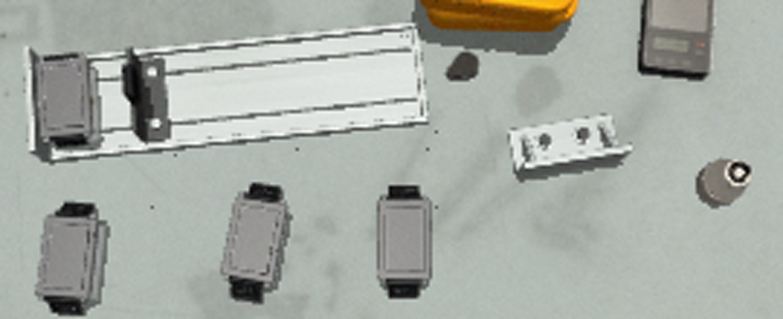

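The crop shows three grey-lidded boxes with black clips at both ends (no purple), the rack with home box and follower, and the stop. Next I measure their poses.

```bash
cat >> h.py <<'E'
def boxes(im,name="top",st=None,z=46,lo=1500,hi=None,show=False):
    """grey warm lids -> (centre x,y, yaw of long axis, w,l)"""
    b,g,r=[c.astype(int) for c in cv2.split(im)]
    m=((r-g>=3)&(abs(r-b)<22)&(r>95)&(r<190)).astype(np.uint8)
    m=cv2.morphologyEx(m,cv2.MORPH_CLOSE,np.ones((3,3)));m=cv2.morphologyEx(m,cv2.MORPH_OPEN,np.ones((5,5)))
    out=[]
    for c in cv2.findContours(m,cv2.RETR_EXTERNAL,cv2.CHAIN_APPROX_NONE)[0]:
        if cv2.contourArea(c)<100: continue
        P=on(name,c[:,0,:],z,st)[:,:2].astype(np.float32)
        (cx,cy),(w,h),a=cv2.minAreaRect(P)
        if w<h: w,h,a=h,w,a+90
        a=(a+90)%180-90
        if 60<w<110 and 40<h<75: out.append((round(cx,1),round(cy,1),round(a,1),round(w),round(h)))
    return out
E
python3 - <<'E'
from h import *
im=cv2.imread("pics/top0.png")
print(boxes(im))
E
```

```text
[]
```

>>> carry_out(delta_pos=[[0,0,-0.2],[0,0,-0.2],[0,0,-0.2]], dr=[[0,0,0],[0,0,0],[0,0,0]])

```text
clock: 0.48
ee_pos: [163.5, -552.7, 351.4]
eef_rot: [3.103, 0.45, 0.0]
ft_force: [0.5, 0.7, 0.3]
opening: 85.3
grip_force: 0.0
```

Run:
```python
import re
s=open('h.py').read().replace("(r-g>=3)","(r-g>=1)").replace("(5,5)","(3,3)")
open('h.py','w').write(s)
from h import *
im=cv2.imread("pics/top0.png")
print(boxes(im))
```

```text
[(440.0, 324.9, -5.0, 85, 53), (448.7, -38.2, -2.2, 83, 53), (452.1, 122.9, -11.2, 87, 54), (573.2, 657.8, -24.6, 101, 52), (615.9, 330.5, 1.1, 83, 54), (788.5, 421.6, -65.0, 78, 51)]
```

>>> carry_out(delta_pos=[[0.724,-0.564,0.06],[0.724,-0.564,0.06],[0.724,-0.564,0.06],[0.724,-0.564,0.06],[0.724,-0.564,0.06],[0.724,-0.564,0.06],[0.724,-0.564,0.06],[0.724,-0.564,0.06],[0.724,-0.564,0.06],[0.724,-0.564,0.06],[0.724,-0.564,0.06],[0.724,-0.564,0.06]], dr=[[0,0,-0.3],[0,0,-0.3],[0,0,-0.3],[0,0,-0.3],[0,0,-0.3],[0,0,-0.3],[0,0,-0.3],[0,0,-0.3],[0,0,-0.3],[0,0,-0.3],[0,0,-0.3],[0,0,-0.3]])

```text
clock: 1.98
ee_pos: [429.9, -178.1, 317.5]
eef_rot: [-1.466, -2.777, 0.0]
ft_force: [-0.2, -0.1, 0.4]
opening: 85.3
grip_force: 0.0
```

>>> carry_out(delta_pos=[[0,0,0],[0,0,0],[0,0,0],[0,0,0],[0,0,0],[0,0,0],[0,0,0]], dr=[[0,0,-0.154],[0,0,-0.154],[0,0,-0.154],[0,0,-0.154],[0,0,-0.154],[0,0,-0.154],[0,0,-0.154]])

```text
clock: 2.85
ee_pos: [430.2, -178.3, 318.1]
eef_rot: [-0.007, -3.141, -0.0]
ft_force: [0.0, 0.0, 0.5]
opening: 85.1
grip_force: 0.0
```

Works well. Now a close look at the stop.

```bash
cat >> h.py <<'E'
def look(name,fn):
    st=manip.get_state(); im=manip.snapshot(name); cv2.imwrite(f"pics/{fn}.png",im); np.save(f"pics/{fn}.npy",np.r_[st['ee_pos'],st['eef_rot']]); return im,st
def load(fn):
    a=np.load(f"pics/{fn}.npy"); return cv2.imread(f"pics/{fn}.png"),dict(ee_pos=a[:3],eef_rot=a[3:])
E
python3 - <<'E'
from h import *
im,st=look("wrist","w1"); print(st['joint_positions'].round(2)); print(boxes(im,"wrist",st))
E
```

```text
[-0.53  0.14 -0.05  1.38 -0.   -0.52]
[]
```

View pics/w1.png

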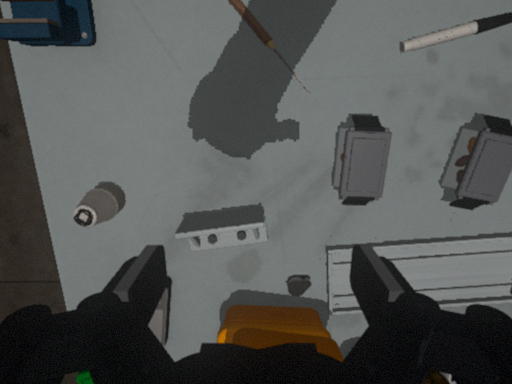

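The wrist view shows the stop's face (grey, towards the robot). Its foot edge runs about (190,214)–(264,206) and its top edge (176,236)–(268,223). Boxes are at (363,160) and (480,165), with the rack at lower right.

Run:
```python
from h import *
im,st=load("w1")
print(on("wrist",[(178,218),(264,205)],0,st).round(1)); print(on("wrist",[(176,236),(268,223)],62,st).round(1))
print(on("wrist",[(298,284)],8,st).round(),on("wrist",[(84,215)],76,st).round())
cv2.imwrite("pics/c2.png",cv2.resize(im[190:260,160:290],None,fx=6,fy=6,interpolation=cv2.INTER_CUBIC))
h=im[:,:,:]
print([im[r,c].tolist() for c,r in [(365,160),(370,190),(345,180),(490,160),(300,180),(400,190)]])
t=cv2.imread("pics/top0.png")
```

```text
[[ 537.4 -300.1    0. ]
 [ 517.2 -169.8    0. ]]
[[ 537.7 -287.8   62. ]
 [ 519.7 -165.7   62. ]]
[[ 648. -116.    8.]] [[ 502. -397.   76.]]
[[91, 89, 89], [89, 85, 86], [92, 92, 94], [80, 78, 79], [118, 121, 115], [119, 121, 115]]
```

View pics/c2.png

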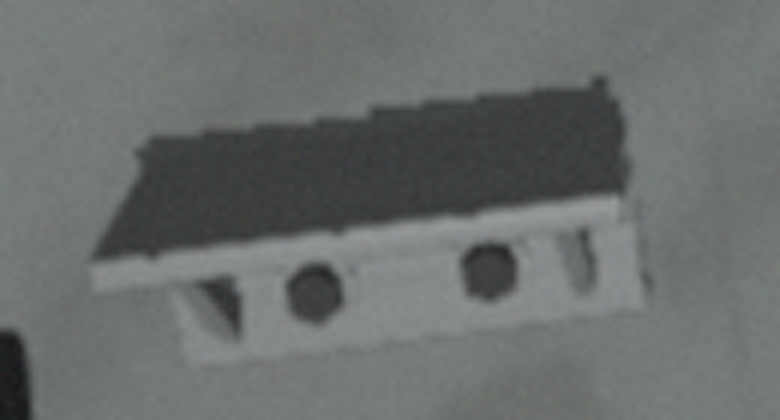

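Run:
```python
from h import *
im,st=load("w1")
A=on("wrist",[(184.2,213.7),(261.5,204.5)],0,st)[:,:2]; B=on("wrist",[(175.5,233),(263.3,222.5)],62,st)[:,:2]
for P in (A,B):
    d=P[1]-P[0]; print(P.round(1),P.mean(0).round(1),np.linalg.norm(d).round(1),np.degrees(np.arctan2(-d[0],d[1])).round(2))
t=cv2.imread("pics/top0.png")
# rack corners from the top image
cv2.imwrite("pics/c3.png",cv2.resize(t[120:185,130:290],None,fx=5,fy=5,interpolation=cv2.INTER_CUBIC))
```

```text
[[ 530.5 -290.2]
 [ 516.4 -173.5]] [ 523.4 -231.8] 117.6 6.9
[[ 533.3 -288.1]
 [ 518.9 -171.8]] [ 526.1 -230. ] 117.2 7.06
```

View pics/c3.png

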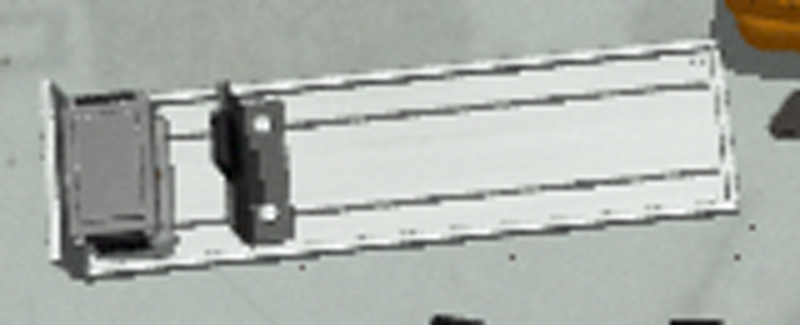

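Run:
```python
from h import *
px=lambda L:[(130+x/5,120+y/5) for x,y in L]
P=on("top",px([(150,98),(717,38),(90,281),(738,212)]),13)[:,:2]
print(P.round(1))
for i in (0,2):
    d=P[i]-P[i+1];print(np.degrees(np.arctan2(-d[0],d[1])).round(2))
print(((P[1]+P[3])/2).round(1), np.linalg.norm(P[1]-P[3]))
print("tab top-centre",on("top",px([(222,130)]),92).round(1),"screws",on("top",px([(262,125),(268,213)]),10).round(1))
```

```text
[[671.1 312.6]
 [702.4 -64.8]
 [548.5 350.2]
 [582.9 -74.2]]
4.73
4.64
[642.6 -69.5] 119.83520204566052
tab top-centre [[624.4 247.5  92. ]] screws [[651.5 239.   10. ]
 [591.5 234.9  10. ]]
```

```bash
cat >> h.py <<'E'
def goal(x,y,z,hd,st=None):
    """rounded numbers for carry_out to reach world x,y,z with tool-x heading hd (deg), tool down"""
    st=st or manip.get_state(); Rc=R.from_rotvec(st['eef_rot'])
    h=np.radians(hd); T=R.from_matrix(np.array([[np.cos(h),np.sin(h),0],[np.sin(h),-np.cos(h),0],[0,0,-1]]).T)
    return (Rc.inv().apply(np.array([x,y,z])-st['ee_pos'])/500).round(3).tolist(), ((Rc.inv()*T).as_rotvec()/2/np.pi).round(4).tolist()
E
python3 - <<'E'
from h import *
print(goal(600,238,220,184.7))
E
```

```text
([-0.336, 0.834, 0.196], [0.0, -0.0, -0.0137])
```

>>> carry_out(delta_pos=[[-0.34,0.832,0.196],[-0.34,0.832,0.196],[-0.34,0.832,0.196],[-0.34,0.832,0.196],[-0.34,0.832,0.196],[-0.34,0.832,0.196],[-0.34,0.832,0.196],[-0.34,0.832,0.196],[-0.34,0.832,0.196],[-0.34,0.832,0.196],[-0.34,0.832,0.196]], dr=[[0,0,-0.012],[0,0,-0.012],[0,0,-0.012],[0,0,-0.012],[0,0,-0.012],[0,0,-0.012],[0,0,-0.012],[0,0,-0.012],[0,0,-0.012],[0,0,-0.012],[0,0,-0.012]])

```text
clock: 4.28
ee_pos: [600.8, 236.4, 221.0]
eef_rot: [-0.113, 3.139, -0.0]
ft_force: [-0.3, 0.1, -0.0]
opening: 85.4
grip_force: 0.0
```

Run:
```python
from h import *
im,st=look("wrist","w2"); print(st['ee_pos'],st['eef_rot'],st['joint_positions'].round(2))
t,_=look("top","t2"); print(boxes(t))
```

```text
[600.83548372 236.36458896 220.9641862 ] [-1.13344656e-01  3.13887786e+00 -2.55024772e-04] [ 0.28  0.53  0.26  1.29 -0.    0.2 ]
[(448.7, -38.2, -2.2, 83, 53), (451.6, 115.6, -1.0, 92, 47), (539.1, 585.1, -15.3, 77, 53), (572.6, 656.4, -24.6, 101, 49)]
```

View pics/w2.png

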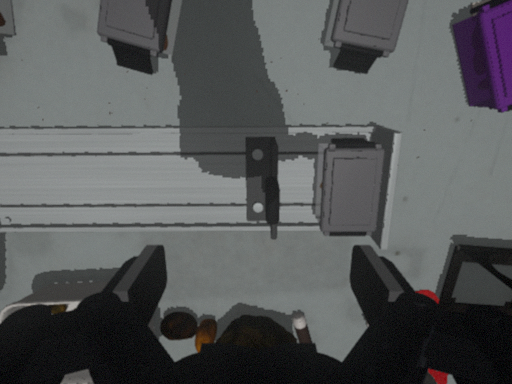

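The wrist picture shows the follower foot (247–277, 138–220) with two screws and its tab edge-on around (272,208). The home box is at (350,187).

Run:
```python
from h import *
im,st=load("w2")
print(on("wrist",[(272,180),(272,208),(273,236)],92,st).round(1))
print(on("wrist",[(272,180),(272,208),(273,236)],60,st).round(1))
# rack rail outer edges z=13, and right-hand floor lines
A=on("wrist",[(10,127),(370,126),(10,230),(370,232)],13,st)[:,:2].round(1);print(A)
print("home lid",on("wrist",[(327,150),(383,152),(325,232),(378,235)],50,st).round(1))
print(proj("wrist",[(617,247.5,92),(617,247.5,60),(599,249,92),(635,246,92)],st).round())
cv2.imwrite("pics/c4.png",cv2.resize(im[120:250,220:410],None,fx=4,fy=4,interpolation=cv2.INTER_CUBIC))
```

```text
[[595.7 247.7  92. ]
 [620.7 249.8  92. ]
 [647.  252.9  92. ]]
[[604.5 249.8  60. ]
 [632.6 252.2  60. ]
 [662.2 255.7  60. ]]
[[579.6 -25. ]
 [551.8 350. ]
 [698.6 -43.9]
 [671.5 371.3]]
home lid [[574.  300.1  50. ]
 [572.1 353.5  50. ]
 [658.7 309.5  50. ]
 [658.1 364.6  50. ]]
[[270. 204.]
 [269. 192.]
 [273. 184.]
 [266. 223.]]
```

View pics/c4.png

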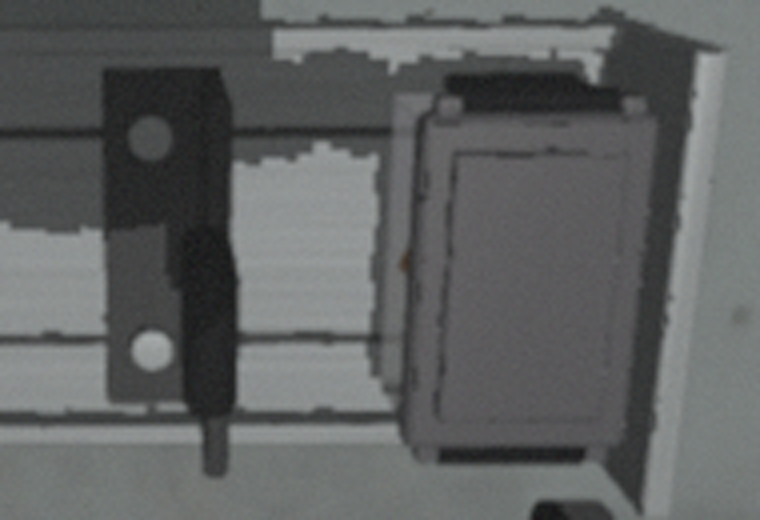

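>>> carry_out(delta_pos=[[-0.032,0.023,0.14],[-0.032,0.023,0.2],[-0.032,0.023,0.25],[-0.032,0.023,0.278],[-0.032,0.023,0.278],[-0.032,0.023,0.278]], dr=[[0,0,-0.001],[0,0,-0.001],[0,0,-0.001],[0,0,-0.001],[0,0,-0.001],[0,0,-0.001]])

```text
clock: 5.12
ee_pos: [617.0, 250.3, 82.9]
eef_rot: [-0.126, 3.137, 0.001]
ft_force: [0.7, -0.4, -0.6]
opening: 85.5
grip_force: 0.0
```

>>> carry_out(delta_pos=[[0,0,0],[0,0,0],[0,0,0],[0,0,0],[0,0,0],[0,0,0],[0,0,0],[0,0,0]], dr=[[0,0,0],[0,0,0],[0,0,0],[0,0,0],[0,0,0],[0,0,0],[0,0,0],[0,0,0]], hand=1)

```text
clock: 6.12
ee_pos: [615.9, 250.2, 81.5]
eef_rot: [-0.126, 3.139, -0.0]
ft_force: [-1.5, -0.1, 3.7]
opening: 10.8
grip_force: 59.8
```

>>> carry_out(delta_pos=[[0,-0.05,0],[0,-0.1,0],[0,-0.15,0],[0,-0.2,0],[0,-0.25,0],[0,-0.3,0],[0,-0.35,0],[0,-0.4,0],[0,-0.45,0],[0,-0.5,0],[0,-0.524,0],[0,-0.524,0]], dr=[[0,0,0],[0,0,0],[0,0,0],[0,0,0],[0,0,0],[0,0,0],[0,0,0],[0,0,0],[0,0,0],[0,0,0],[0,0,0],[0,0,0]])

```text
clock: 7.62
ee_pos: [636.6, -13.0, 81.5]
eef_rot: [0.124, -3.139, 0.003]
ft_force: [-3.3, -2.9, 5.3]
opening: 10.9
grip_force: 60.2
```

>>> carry_out(delta_pos=[[0,0,0],[0,0,0],[0,0,0],[0,0,0]], dr=[[0,0,0],[0,0,0],[0,0,0],[0,0,0]], hand=-1)

```text
clock: 8.12
ee_pos: [637.0, -10.6, 81.2]
eef_rot: [0.127, -3.139, -0.0]
ft_force: [0.0, 1.0, -0.5]
opening: 81.8
grip_force: 0.0
```

Run:
```python
from h import *
st=manip.get_state(); print(st['ee_pos'],st['eef_rot'],st['ft_force'],st['opening'])
print(goal(460,-40,250,178,st))
```

```text
[636.99996265 -10.62758173  81.16198781] [ 1.27104527e-01 -3.13901139e+00 -2.86956555e-05] [ 0.01657675  0.96505264 -0.47652273] 81.82689602038316
([0.358, -0.03, -0.338], [0.0, -0.0, 0.0184])
```

>>> carry_out(delta_pos=[[0,0,-0.12],[0.1,0,-0.22],[0.43,-0.025,-0.31],[0.43,-0.025,-0.31],[0.43,-0.025,-0.31],[0.43,-0.025,-0.31],[0.43,-0.025,-0.31],[0.43,-0.025,-0.31]], dr=[[0,0,0],[0,0,0],[0,0,0.0184],[0,0,0.0184],[0,0,0.0184],[0,0,0.0184],[0,0,0.0184],[0,0,0.0184]])

```text
clock: 9.12
ee_pos: [424.7, -40.6, 236.0]
eef_rot: [0.054, 3.141, -0.0]
ft_force: [-0.5, 0.7, -0.1]
opening: 85.3
grip_force: 0.0
```

Run:
```python
from h import *
im,st=look("wrist","w3"); print(st['ee_pos'],st['eef_rot'],st['joint_positions'].round(2))
print(boxes(im,"wrist",st))
t,_=look("top","t3"); print(boxes(t))
```

```text
[424.73239602 -40.6445145  235.96500679] [ 5.44310265e-02  3.14096796e+00 -2.94095824e-05] [-0.24  0.08 -0.33  1.16  0.   -0.21]
[]
[(440.0, 323.7, -6.4, 85, 55), (452.7, 122.4, -10.8, 84, 55), (539.2, 585.6, -15.3, 77, 52), (572.6, 658.1, -24.6, 99, 52), (617.0, 330.5, 1.1, 86, 54), (786.9, 423.2, -62.9, 76, 51)]
```

View pics/w3.png

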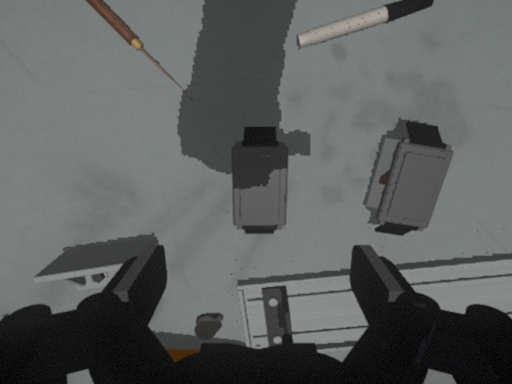

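The picture shows box C centred at (260,185), lid corners (233,144)–(287,226), with both clips out. The next box is at (410,185).

```bash
cat >> h.py <<'E'
def wboxes(im,st,z=46,name="wrist"):
    b,g,r=[c.astype(float) for c in cv2.split(cv2.GaussianBlur(im,(5,5),0))]
    v=(b+g+r)/3; s=(2*g-r-b)/v
    m=((s<0.02)&(v>36)&(v<170)&(r-b>-4)).astype(np.uint8)
    m=cv2.morphologyEx(m,cv2.MORPH_OPEN,np.ones((7,7)))
    out=[]
    for c in cv2.findContours(m,cv2.RETR_EXTERNAL,cv2.CHAIN_APPROX_NONE)[0]:
        if cv2.contourArea(c)<800: continue
        P=on(name,c[:,0,:],z,st)[:,:2].astype(np.float32)
        (cx,cy),(w,h),a=cv2.minAreaRect(P)
        if w<h: w,h,a=h,w,a+90
        out.append((round(cx,1),round(cy,1),round((a+90)%180-90,1),round(w),round(h)))
    cv2.imwrite("pics/mask.png",m*255); return out
E
python3 - <<'E'
from h import *
im,st=load("w3"); print(wboxes(im,st))
P=on("wrist",[(233,144),(286.5,144),(287,226.5),(235,226.5)],46,st);print(P.round(1),P.mean(0))
P=on("wrist",[(400,138),(451,150),(427,226),(380,218)],46,st);print(P.round(1),P.mean(0))
E
```

```text
[(457.5, -40.7, -2.1, 68, 56), (449.0, 117.7, -11.6, 95, 65)]
[[398.9 -64.9  46. ]
 [400.8 -11.2  46. ]
 [490.9 -11.5  46. ]
 [488.9 -68.1  46. ]] [444.87119257 -38.92365922  46.        ]
[[398.8 102.2  46. ]
 [412.8 154.8  46. ]
 [495.8 140.8  46. ]
 [484.5  88.9  46. ]] [447.97110042 121.69352174  46.        ]
```

>>> carry_out(delta_pos=[[-0.042,0.005,0.1],[-0.042,0.005,0.2],[-0.042,0.005,0.3],[-0.042,0.005,0.36],[-0.042,0.005,0.4],[-0.042,0.005,0.422],[-0.042,0.005,0.422],[-0.042,0.005,0.422]], dr=[[0,0,0],[0,0,0],[0,0,0],[0,0,0],[0,0,0],[0,0,0],[0,0,0],[0,0,0]])

```text
clock: 10.22
ee_pos: [445.6, -39.1, 25.9]
eef_rot: [0.055, 3.14, -0.001]
ft_force: [0.8, 0.7, 0.1]
opening: 85.5
grip_force: 0.0
```

>>> carry_out(delta_pos=[[0,0,0],[0,0,0],[0,0,0],[0,0,0],[0,0,0],[0,0,0]], dr=[[0,0,0],[0,0,0],[0,0,0],[0,0,0],[0,0,0],[0,0,0]], hand=1)

```text
clock: 10.98
ee_pos: [445.5, -39.2, 26.3]
eef_rot: [0.055, 3.139, -0.001]
ft_force: [-1.7, -0.4, 4.9]
opening: 56.9
grip_force: 63.5
```

Run:
```python
from h import *
st=manip.get_state(); print(st['ee_pos'],st['eef_rot'],st['ft_force'],st['opening'],st['grip_force'])
# press frame: face middle and axes
u=np.array([np.cos(np.radians(7)),np.sin(np.radians(7))]); f=np.array([525,-231])
print("far",f-95*u,"shut",f-49.5*u)
p=f-95*u
print(goal(*p,30,187,st))
```

```text
[445.54340043 -39.15017375  26.28499876] [ 5.51767414e-02  3.13922361e+00 -8.57175710e-04] [-1.73355564 -0.39360012  4.94358083] 56.88266078785333 63.45792531967163
far [ 430.70811559 -242.57758762] shut [ 475.86896549 -237.0325325 ]
([0.015, -0.408, -0.007], [-0.0001, 0.0003, -0.025])
```

>>> carry_out(delta_pos=[[0,0,-0.012],[0.015,-0.1,-0.012],[0.015,-0.2,-0.012],[0.015,-0.3,-0.012],[0.015,-0.408,-0.012],[0.015,-0.408,-0.012],[0.015,-0.408,-0.012],[0.015,-0.408,-0.012]], dr=[[0,0,0],[0,0,-0.025],[0,0,-0.025],[0,0,-0.025],[0,0,-0.025],[0,0,-0.025],[0,0,-0.025],[0,0,-0.025]])

```text
clock: 11.98
ee_pos: [429.5, -241.0, 31.1]
eef_rot: [0.194, -3.135, -0.002]
ft_force: [-0.1, 0.4, -2.7]
opening: 57.1
grip_force: 64.7
```

>>> carry_out(delta_pos=[[-0.03,0,0],[-0.05,0,0],[-0.06,0,0],[-0.07,0,0],[-0.078,0,0],[-0.082,0,0],[-0.082,0,0]], dr=[[0,0,0],[0,0,0],[0,0,0],[0,0,0],[0,0,0],[0,0,0],[0,0,0]])

```text
clock: 12.85
ee_pos: [470.9, -237.5, 31.2]
eef_rot: [-0.191, 3.136, 0.0]
ft_force: [-0.7, -0.3, -2.5]
opening: 57.1
grip_force: 64.8
```

>>> carry_out(delta_pos=[[-0.004,0,0],[-0.008,0,0],[-0.008,0,0]], dr=[[0,0,0],[0,0,0],[0,0,0]])

```text
clock: 13.22
ee_pos: [475.0, -237.1, 31.4]
eef_rot: [-0.191, 3.135, -0.0]
ft_force: [-0.3, 0.2, -1.7]
opening: 57.0
grip_force: 64.8
```

>>> carry_out(delta_pos=[[-0.004,0,0],[-0.006,0,0],[-0.006,0,0]], dr=[[0,0,0],[0,0,0],[0,0,0]])

```text
clock: 13.6
ee_pos: [475.8, -236.7, 30.8]
eef_rot: [0.19, -3.132, 0.001]
ft_force: [-6.1, -2.9, 0.1]
opening: 57.0
grip_force: 64.9
```

>>> carry_out(delta_pos=[[-0.003,0,0],[-0.004,0,0],[-0.004,0,0]], dr=[[0,0,0],[0,0,0],[0,0,0]])

```text
clock: 13.98
ee_pos: [476.0, -236.5, 30.4]
eef_rot: [0.189, -3.128, 0.001]
ft_force: [-9.4, -2.6, 1.6]
opening: 56.5
grip_force: 65.0
```

>>> carry_out(delta_pos=[[-0.003,0,0],[-0.004,0,0],[-0.004,0,0]], dr=[[0,0,0],[0,0,0],[0,0,0]])

```text
clock: 14.35
ee_pos: [476.2, -236.2, 30.1]
eef_rot: [0.188, -3.125, 0.001]
ft_force: [-12.7, -4.2, 3.0]
opening: 57.3
grip_force: 65.1
```

>>> carry_out(delta_pos=[[-0.004,0,0],[-0.008,0,0],[-0.008,0,0],[-0.008,0,0]], dr=[[0,0,0],[0,0,0],[0,0,0],[0,0,0]])

```text
clock: 14.85
ee_pos: [476.3, -235.6, 29.1]
eef_rot: [0.186, -3.117, 0.001]
ft_force: [-20.1, -4.8, 3.8]
opening: 56.8
grip_force: 65.2
```

>>> carry_out(delta_pos=[[0.05,0,0],[0.12,0,-0.02],[0.12,0,-0.02],[0.12,0,-0.02],[0.12,0,-0.02]], dr=[[0,0,0],[0,0,0.05],[0,0,0.12],[0,0,0.12],[0,0,0.12]])

```text
clock: 15.48
ee_pos: [426.9, -243.3, 41.6]
eef_rot: [0.979, 2.983, 0.0]
ft_force: [0.1, 0.1, -1.6]
opening: 56.8
grip_force: 64.8
```

Run:
```python
from h import *
im,st=look("wrist","w4"); print(st['ee_pos'],st['eef_rot'],st['ft_force'],st['opening'],st['joint_positions'].round(2))
cv2.imwrite("pics/c5.png",im)
```

```text
[ 426.89063266 -243.26040952   41.63707838] [9.79229076e-01 2.98314587e+00 4.95060605e-04] [ 0.10592261  0.1359875  -1.56691953] 56.79146256728565 [-0.65  0.38 -0.5   0.69  0.   -0.01]
```

View pics/c5.png

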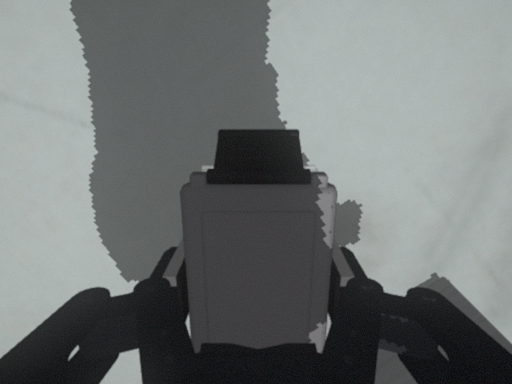

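The picture shows the box held squarely, lid at (258,270), with its near-side clip still open (rows 130–184). I turn the box and press that end.

>>> carry_out(delta_pos=[[0,0,0],[0,0,0],[0,0,0.021],[0,0,0.021],[0,0,0.021],[0,0,0.021],[0,0,0.021],[0,0,0.021],[0,0,0.021],[0,0,0.021],[0,0,0.021],[0,0,0.021]], dr=[[0,0,0.3],[0,0,0.3],[0,0,0.3],[0,0,0.3],[0,0,0.3],[0,0,0.3],[0,0,0.3],[0,0,0.3],[0,0,0.3],[0,0,0.3],[0,0,0.3],[0,0,0.3]])

```text
clock: 17.02
ee_pos: [426.4, -243.1, 30.9]
eef_rot: [2.986, 0.976, 0.001]
ft_force: [-0.4, -0.1, -1.1]
opening: 57.1
grip_force: 64.8
```

>>> carry_out(delta_pos=[[0,0,0],[0,0,0],[0,0,0],[0,0,0],[0,0,0]], dr=[[0,0,0.079],[0,0,0.079],[0,0,0.079],[0,0,0.079],[0,0,0.079]])

```text
clock: 17.65
ee_pos: [426.2, -243.0, 30.8]
eef_rot: [3.134, 0.212, 0.0]
ft_force: [-0.1, -0.3, -1.7]
opening: 57.1
grip_force: 64.8
```

Run:
```python
from h import *
st=manip.get_state(); print(st['ee_pos'],st['eef_rot'],st['opening'],st['joint_positions'].round(2))
u=np.array([np.cos(np.radians(7)),np.sin(np.radians(7))]); f=np.array([525,-231])
print(goal(*(f-49.5*u),30,7,st))
```

```text
[ 426.17852999 -243.04199075   30.82612546] [3.13433136e+00 2.11909214e-01 2.51949912e-04] 57.09164097724731 [-0.65  0.4  -0.51  0.67  0.    2.36]
([0.1, 0.001, 0.002], [0.0, -0.0, 0.002])
```

>>> carry_out(delta_pos=[[0.03,0,0],[0.05,0,0],[0.065,0,0],[0.076,0,0],[0.086,0,0],[0.096,0,0],[0.104,0,0],[0.112,0,0],[0.12,0,0],[0.125,0,0],[0.125,0,0]], dr=[[0,0,0.002],[0,0,0.002],[0,0,0.002],[0,0,0.002],[0,0,0.002],[0,0,0.002],[0,0,0.002],[0,0,0.002],[0,0,0.002],[0,0,0.002],[0,0,0.002]])

```text
clock: 19.02
ee_pos: [478.1, -234.7, 28.6]
eef_rot: [3.135, 0.183, -0.032]
ft_force: [-21.9, -6.8, 6.0]
opening: 57.1
grip_force: 65.4
```

>>> carry_out(delta_pos=[[-0.06,0,0],[-0.12,0,-0.05],[-0.12,0,-0.15],[-0.12,0,-0.2],[-0.12,0,-0.2]], dr=[[0,0,0],[0,0,0],[0,0,-0.02],[0,0,-0.02],[0,0,-0.02]])

```text
clock: 19.65
ee_pos: [430.5, -243.3, 133.0]
eef_rot: [3.114, 0.384, 0.007]
ft_force: [-0.2, 0.3, -1.8]
opening: 57.3
grip_force: 64.9
```

```bash
cat >> h.py <<'E'
def clip_row():
    """first very dark row in column band of held box (near-side clip): open about 130"""
    im,st=look("wrist","held"); g=im[100:200,235:280].mean(2)
    return [int(x) for x in g.mean(1)[::4]],st
E
python3 - <<'E'
from h import *
r,st=clip_row(); print(r); print(st['ee_pos'],st['eef_rot'],st['joint_positions'].round(2))
print(goal(617.8,238.7,130,100,st))
E
```

```text
[129, 129, 128, 128, 129, 128, 129, 127, 127, 129, 81, 73, 72, 71, 36, 29, 31, 27, 31, 38, 33, 45, 79, 89, 95]
[ 430.54717927 -243.28177303  133.00952963] [3.11419748 0.38355001 0.00741164] [-0.64  0.28 -0.37  0.92  0.    2.25]
([0.597, -0.844, 0.005], [0.0011, -0.0, -0.2388])
```

>>> carry_out(delta_pos=[[0.06,-0.085,0],[0.12,-0.17,0],[0.18,-0.255,0],[0.24,-0.34,0],[0.3,-0.425,0],[0.36,-0.51,0],[0.42,-0.6,0],[0.48,-0.68,0],[0.54,-0.76,0],[0.58,-0.82,0],[0.597,-0.844,0],[0.597,-0.844,0]], dr=[[0,0,-0.34],[0,0,-0.34],[0,0,-0.34],[0,0,-0.34],[0,0,-0.34],[0,0,-0.34],[0,0,-0.34],[0,0,-0.34],[0,0,-0.34],[0,0,-0.34],[0,0,-0.34],[0,0,-0.34]])

```text
clock: 21.2
ee_pos: [614.6, 241.4, 127.5]
eef_rot: [-1.157, -2.918, 0.003]
ft_force: [-0.7, 0.4, -2.2]
opening: 57.1
grip_force: 64.9
```

>>> carry_out(delta_pos=[[0,0,0],[0,0,0],[0,0,0],[0,0,0],[0,0,0],[0,0,0]], dr=[[0,0,-0.133],[0,0,-0.133],[0,0,-0.133],[0,0,-0.133],[0,0,-0.133],[0,0,-0.133]])

```text
clock: 21.95
ee_pos: [614.4, 239.8, 128.2]
eef_rot: [0.117, -3.136, 0.001]
ft_force: [0.7, 0.7, -2.4]
opening: 57.2
grip_force: 64.9
```

Run:
```python
from h import *
st=manip.get_state(); print(st['ee_pos'],st['eef_rot'],st['opening'],st['joint_positions'].round(2))
print(goal(617.8-2,238.7,31,184.5,st))
```

```text
[614.40392394 239.78414163 128.20897566] [ 1.17159459e-01 -3.13578435e+00  1.16231750e-03] 57.16587612413384 [0.28 0.61 0.13 1.1  0.   0.2 ]
([-0.003, -0.002, 0.194], [-0.0001, -0.0006, -0.0006])
```

>>> carry_out(delta_pos=[[-0.003,-0.002,0.08],[-0.003,-0.002,0.14],[-0.003,-0.002,0.17],[-0.003,-0.002,0.184],[-0.003,-0.002,0.194],[-0.003,-0.002,0.194],[-0.003,-0.002,0.194]], dr=[[0,0,-0.0006],[0,0,-0.0006],[0,0,-0.0006],[0,0,-0.0006],[0,0,-0.0006],[0,0,-0.0006],[0,0,-0.0006]])

```text
clock: 22.82
ee_pos: [617.9, 239.2, 34.8]
eef_rot: [-0.125, 3.137, 0.001]
ft_force: [0.2, -0.4, -2.1]
opening: 57.1
grip_force: 64.9
```

>>> carry_out(delta_pos=[[0,0,0],[0,0,0],[0,0,0],[0,0,0]], dr=[[0,0,0],[0,0,0],[0,0,0],[0,0,0]], hand=-0.65)

```text
clock: 23.32
ee_pos: [617.2, 239.0, 33.9]
eef_rot: [-0.125, 3.139, -0.0]
ft_force: [0.6, -0.2, 0.2]
opening: 70.5
grip_force: 0.0
```

>>> carry_out(delta_pos=[[0,0,-0.1],[0,0,-0.2],[0.1,-0.05,-0.32],[0.2,-0.1,-0.404],[0.3,-0.16,-0.404],[0.402,-0.211,-0.404],[0.402,-0.211,-0.404],[0.402,-0.211,-0.404],[0.402,-0.211,-0.404]], dr=[[0,0,0],[0,0,0],[0,0,0.043],[0,0,0.043],[0,0,0.043],[0,0,0.043],[0,0,0.043],[0,0,0.043],[0,0,0.043]], hand=-1)

```text
clock: 24.45
ee_pos: [426.9, 118.5, 236.0]
eef_rot: [0.299, 3.126, 0.001]
ft_force: [0.5, -0.3, 0.2]
opening: 85.5
grip_force: 0.0
```

Run:
```python
from h import *
im,st=look("wrist","w5"); print(st['ee_pos'],st['eef_rot'])
print(wboxes(im,st))
t,_=look("top","t5"); print(boxes(t))
a=cv2.resize(t[125:175,130:290],None,fx=3.2,fy=3.2,interpolation=cv2.INTER_CUBIC)
cv2.imwrite("pics/c6.png",np.vstack([im,a[:,:512]]))
```

```text
[426.91379745 118.47046125 236.04969351] [2.98505320e-01 3.12560288e+00 8.44982395e-04]
[(604.7, 325.9, 3.1, 88, 70), (457.9, 121.0, -11.0, 72, 56), (435.9, 318.0, -5.7, 95, 66)]
[(121.0, 49.6, 89.0, 90, 72), (539.1, 585.1, -15.3, 77, 53), (572.6, 658.1, -24.6, 99, 52), (788.9, 422.0, -66.3, 78, 50)]
```

View pics/c6.png

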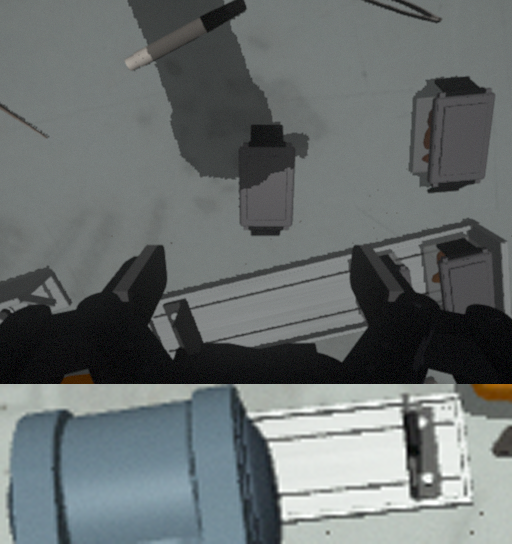

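Box B is at (266,187) in the wrist view, parallel to the tool, and box A is at (462,135). I grasp B.

>>> carry_out(delta_pos=[[-0.046,0.017,0.1],[-0.046,0.017,0.2],[-0.046,0.017,0.3],[-0.046,0.017,0.36],[-0.046,0.017,0.4],[-0.046,0.017,0.424],[-0.046,0.017,0.424],[-0.046,0.017,0.424]], dr=[[0,0,0],[0,0,0],[0,0,0],[0,0,0],[0,0,0],[0,0,0],[0,0,0],[0,0,0]])

```text
clock: 25.55
ee_pos: [450.3, 122.1, 24.4]
eef_rot: [0.299, 3.126, 0.0]
ft_force: [-1.1, 0.7, 0.8]
opening: 85.7
grip_force: 0.0
```

>>> carry_out(delta_pos=[[0,0,0],[0,0,0],[0,0,0],[0,0,0],[0,0,0],[0,0,0]], dr=[[0,0,0],[0,0,0],[0,0,0],[0,0,0],[0,0,0],[0,0,0]], hand=1)

```text
clock: 26.3
ee_pos: [450.2, 122.0, 24.8]
eef_rot: [0.299, 3.125, 0.001]
ft_force: [-0.4, 1.0, 5.6]
opening: 57.1
grip_force: 63.7
```

Run:
```python
from h import *
st=manip.get_state(); print(st['ee_pos'],st['eef_rot'],st['ft_force'],st['opening'])
u=np.array([np.cos(np.radians(7)),np.sin(np.radians(7))]); f=np.array([525,-231])
print(goal(*(f-95*u),31,187,st))
```

```text
[450.23470161 122.03217054  24.81102083] [2.98993487e-01 3.12531629e+00 7.06275847e-04] [-0.36742277  0.97023734  5.58362083] 57.078635696661166
([-0.1, -0.723, -0.013], [0.0001, 0.0003, -0.0498])
```

>>> carry_out(delta_pos=[[0,0,-0.013],[0,0,-0.015],[-0.1,-0.723,-0.014],[-0.1,-0.723,-0.014],[-0.1,-0.723,-0.014],[-0.1,-0.723,-0.014],[-0.1,-0.723,-0.014],[-0.1,-0.723,-0.014],[-0.1,-0.723,-0.014],[-0.1,-0.723,-0.014],[-0.1,-0.723,-0.014]], dr=[[0,0,0],[0,0,0],[0,0,-0.0498],[0,0,-0.0498],[0,0,-0.0498],[0,0,-0.0498],[0,0,-0.0498],[0,0,-0.0498],[0,0,-0.0498],[0,0,-0.0498],[0,0,-0.0498]])

```text
clock: 27.68
ee_pos: [429.3, -240.7, 30.4]
eef_rot: [0.194, -3.134, -0.002]
ft_force: [0.3, 0.4, -1.8]
opening: 57.0
grip_force: 64.8
```

Run:
```python
from h import *
st=manip.get_state(); print(st['ee_pos'],st['eef_rot'],st['ft_force'],st['opening'])
u=np.array([np.cos(np.radians(7)),np.sin(np.radians(7))]); f=np.array([525,-231])
print(goal(*(f-49.5*u),30,187,st))
```

```text
[ 429.27570247 -240.67170462   30.39283944] [ 1.94448279e-01 -3.13422008e+00 -2.29407408e-03] [ 0.30897987  0.43589477 -1.78403255] 56.95746834296486
([-0.093, -0.004, 0.001], [0.0002, -0.0002, 0.0003])
```

Press end 1 (contact expected at −0.093, press 12 mm beyond), then retreat and begin the turn.

>>> carry_out(delta_pos=[[-0.03,-0.004,0],[-0.045,-0.004,0],[-0.058,-0.004,0],[-0.07,-0.004,0],[-0.08,-0.004,0],[-0.088,-0.004,0],[-0.096,-0.004,0],[-0.104,-0.004,0],[-0.112,-0.004,0],[-0.118,-0.004,0],[-0.118,-0.004,0]], dr=[[0,0,0],[0,0,0],[0,0,0],[0,0,0],[0,0,0],[0,0,0],[0,0,0],[0,0,0],[0,0,0],[0,0,0],[0,0,0]])

```text
clock: 29.05
ee_pos: [476.9, -237.2, 28.1]
eef_rot: [0.185, -3.112, 0.002]
ft_force: [-25.3, -7.6, 5.4]
opening: 57.2
grip_force: 65.4
```

>>> carry_out(delta_pos=[[0.05,0,0],[0.12,0,0],[0.12,0,-0.02],[0.12,0,-0.02],[0.12,0,-0.02],[0.12,0,-0.02],[0.12,0,-0.02],[0.12,0,-0.02],[0.12,0,-0.02],[0.12,0,-0.02],[0.12,0,-0.02]], dr=[[0,0,0],[0,0,0],[0,0,0.25],[0,0,0.25],[0,0,0.25],[0,0,0.25],[0,0,0.25],[0,0,0.25],[0,0,0.25],[0,0,0.25],[0,0,0.25]])

```text
clock: 30.42
ee_pos: [429.9, -244.8, 41.0]
eef_rot: [2.085, 2.349, 0.001]
ft_force: [0.4, -0.6, -2.1]
opening: 57.1
grip_force: 64.9
```

>>> carry_out(delta_pos=[[0,0,0.02],[0,0,0.02],[0,0,0.02],[0,0,0.02],[0,0,0.02],[0,0,0.02],[0,0,0.02],[0,0,0.02],[0,0,0.02],[0,0,0.02],[0,0,0.02]], dr=[[0,0,0.25],[0,0,0.25],[0,0,0.25],[0,0,0.25],[0,0,0.25],[0,0,0.25],[0,0,0.25],[0,0,0.25],[0,0,0.25],[0,0,0.25],[0,0,0.25]])

```text
clock: 31.8
ee_pos: [429.5, -244.7, 30.9]
eef_rot: [3.135, 0.193, 0.001]
ft_force: [0.5, -0.3, -2.6]
opening: 57.3
grip_force: 64.8
```

Run:
```python
from h import *
r,st=clip_row(); print(r);print(st['ee_pos'],st['eef_rot'],st['ft_force'],st['opening'])
u=np.array([np.cos(np.radians(7)),np.sin(np.radians(7))]); f=np.array([525,-231])
print(goal(*(f-49.5*u),30,7,st))
t,_=look("top","t6"); print(boxes(t))
```

```text
[135, 135, 134, 134, 134, 123, 37, 42, 36, 34, 32, 32, 31, 30, 41, 29, 29, 27, 28, 39, 31, 43, 82, 93, 102]
[ 429.46569862 -244.74974351   30.92997859] [3.13545340e+00 1.93241670e-01 1.02528865e-03] [ 0.48587249 -0.30991837 -2.584482  ] 57.26974781502072
([0.094, -0.004, 0.002], [0.0, -0.0001, 0.0001])
[(440.0, 323.9, -4.1, 87, 53), (539.1, 585.1, -15.3, 77, 53), (572.0, 656.7, -24.6, 99, 49), (617.2, 328.9, 1.1, 86, 58), (621.3, 239.3, 3.6, 86, 56), (788.8, 422.4, -64.8, 74, 52)]
```

>>> carry_out(delta_pos=[[0.03,-0.004,0],[0.045,-0.004,0],[0.058,-0.004,0],[0.07,-0.004,0],[0.08,-0.004,0],[0.088,-0.004,0],[0.096,-0.004,0],[0.104,-0.004,0],[0.112,-0.004,0],[0.12,-0.004,0],[0.12,-0.004,0]], dr=[[0,0,0],[0,0,0],[0,0,0],[0,0,0],[0,0,0],[0,0,0],[0,0,0],[0,0,0],[0,0,0],[0,0,0],[0,0,0]])

```text
clock: 33.28
ee_pos: [477.9, -235.4, 28.6]
eef_rot: [3.134, 0.187, -0.034]
ft_force: [-24.6, -6.6, 7.4]
opening: 57.1
grip_force: 65.5
```

>>> carry_out(delta_pos=[[-0.06,0,0],[-0.12,0,-0.05],[-0.12,0,-0.15],[-0.12,0,-0.2],[-0.12,0,-0.2]], dr=[[0,0,0],[0,0,0],[0,0,-0.02],[0,0,-0.02],[0,0,-0.02]])

```text
clock: 33.9
ee_pos: [431.1, -244.0, 133.1]
eef_rot: [3.114, 0.388, 0.008]
ft_force: [0.3, 0.4, -2.2]
opening: 57.1
grip_force: 65.0
```

Run:
```python
from h import *
r,st=clip_row(); print(r); print(st['ee_pos'],st['eef_rot'],st['opening'])
print(goal(625,147,130,100,st))
```

```text
[129, 129, 128, 128, 129, 128, 129, 128, 127, 129, 80, 73, 72, 72, 34, 29, 30, 26, 31, 37, 33, 41, 78, 88, 95]
[ 431.06163596 -244.03051063  133.05500752] [3.11354092 0.38753936 0.00766309] 57.05027206454457
([0.568, -0.663, 0.006], [0.0011, -0.0, -0.2384])
```

>>> carry_out(delta_pos=[[0.06,-0.07,0],[0.12,-0.14,0],[0.18,-0.21,0],[0.24,-0.28,0],[0.3,-0.35,0],[0.36,-0.42,0],[0.42,-0.49,0],[0.48,-0.56,0],[0.53,-0.62,0],[0.564,-0.662,0],[0.564,-0.662,0],[0.564,-0.662,0]], dr=[[0,0,-0.34],[0,0,-0.34],[0,0,-0.34],[0,0,-0.34],[0,0,-0.34],[0,0,-0.34],[0,0,-0.34],[0,0,-0.34],[0,0,-0.34],[0,0,-0.34],[0,0,-0.34],[0,0,-0.34]])

```text
clock: 35.45
ee_pos: [619.9, 148.1, 127.7]
eef_rot: [-1.154, -2.918, 0.003]
ft_force: [-0.2, -0.8, -2.8]
opening: 57.2
grip_force: 65.0
```

>>> carry_out(delta_pos=[[0,0,0],[0,0,0],[0,0,0],[0,0,0],[0,0,0],[0,0,0]], dr=[[0,0,-0.133],[0,0,-0.133],[0,0,-0.133],[0,0,-0.133],[0,0,-0.133],[0,0,-0.133]])

```text
clock: 36.2
ee_pos: [619.9, 147.5, 128.3]
eef_rot: [0.121, -3.136, 0.0]
ft_force: [-0.2, -0.3, -1.0]
opening: 57.4
grip_force: 65.0
```

Run:
```python
from h import *
st=manip.get_state(); print(st['ee_pos'],st['eef_rot'],st['opening'],st['joint_positions'].round(2))
print(goal(623,147,29,184.5,st))
```

```text
[619.94636654 147.47387696 128.31150645] [ 1.21168472e-01 -3.13568138e+00  2.97153110e-04] 57.41838732677402 [0.13 0.56 0.06 1.07 0.   0.06]
([-0.007, -0.001, 0.199], [-0.0, -0.0006, -0.0002])
```

>>> carry_out(delta_pos=[[-0.007,-0.001,0.08],[-0.007,-0.001,0.14],[-0.007,-0.001,0.17],[-0.007,-0.001,0.19],[-0.007,-0.001,0.2],[-0.007,-0.001,0.2],[-0.007,-0.001,0.2]], dr=[[0,0,-0.0002],[0,0,-0.0002],[0,0,-0.0002],[0,0,-0.0002],[0,0,-0.0002],[0,0,-0.0002],[0,0,-0.0002]])

```text
clock: 37.08
ee_pos: [625.4, 147.3, 31.8]
eef_rot: [-0.124, 3.137, 0.0]
ft_force: [-0.6, 0.1, -1.5]
opening: 57.0
grip_force: 64.9
```

>>> carry_out(delta_pos=[[0,0,0],[0,0,0],[0,0,0],[0,0,0]], dr=[[0,0,0],[0,0,0],[0,0,0],[0,0,0]], hand=-0.65)

```text
clock: 37.58
ee_pos: [624.7, 147.2, 30.9]
eef_rot: [-0.125, 3.139, -0.0]
ft_force: [-0.1, 0.3, 0.6]
opening: 70.5
grip_force: 0.0
```

>>> carry_out(delta_pos=[[0,0,-0.1],[0,0,-0.2],[0.1,0.1,-0.32],[0.2,0.2,-0.414],[0.3,0.3,-0.414],[0.387,0.382,-0.414],[0.387,0.382,-0.414],[0.387,0.382,-0.414],[0.387,0.382,-0.414]], dr=[[0,0,0],[0,0,0],[0,0,0.0264],[0,0,0.0264],[0,0,0.0264],[0,0,0.0264],[0,0,0.0264],[0,0,0.0264],[0,0,0.0264]], hand=-1)

```text
clock: 38.7
ee_pos: [416.8, 322.2, 237.8]
eef_rot: [0.135, 3.138, -0.0]
ft_force: [-0.1, -0.5, 0.2]
opening: 85.6
grip_force: 0.0
```

Run:
```python
from h import *
im,st=look("wrist","w7"); print(st['ee_pos'],st['eef_rot'],st['joint_positions'].round(2))
print(wboxes(im,st))
t,_=look("top","t7"); print(boxes(t))
cv2.imwrite("pics/c7.png",np.vstack([im,cv2.resize(t[125:175,130:290],None,fx=3.2,fy=3.2)]))
```

```text
[416.82157305 322.18060637 237.80164917] [ 1.35116662e-01  3.13800078e+00 -4.47760533e-04] [ 0.54  0.28 -0.08  1.21 -0.    0.62]
[(604.0, 237.2, 7.2, 86, 64), (605.5, 329.6, 3.5, 81, 60), (438.0, 324.6, -6.2, 90, 55), (396.9, 515.6, -70.6, 126, 22)]
[(617.0, 330.6, 1.1, 86, 54), (621.0, 239.6, 4.1, 85, 56), (628.5, 146.9, 3.9, 85, 56), (788.5, 422.9, -66.3, 76, 50)]
```

View pics/c7.png

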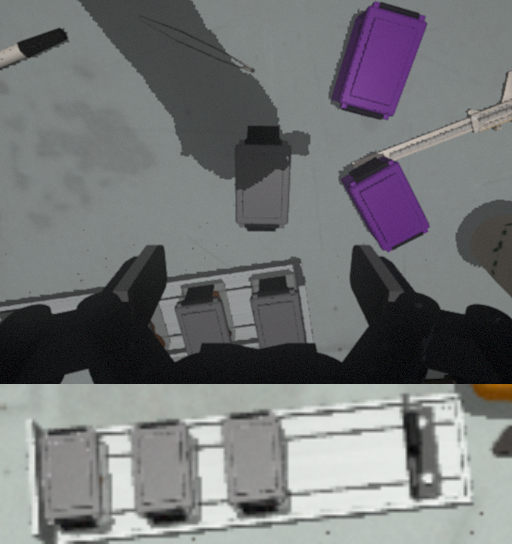

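Wrist view: box A (grey) at (263,185), with the purple look-alikes at (385,60) and (387,203) clear of the fingers. The rack shows three boxes standing, clips shut like home's. I grasp A.

>>> carry_out(delta_pos=[[-0.044,0.008,0.1],[-0.044,0.008,0.2],[-0.044,0.008,0.3],[-0.044,0.008,0.36],[-0.044,0.008,0.4],[-0.044,0.008,0.426],[-0.044,0.008,0.426],[-0.044,0.008,0.426]], dr=[[0,0,0.003],[0,0,0.003],[0,0,0.003],[0,0,0.003],[0,0,0.003],[0,0,0.003],[0,0,0.003],[0,0,0.003]])

```text
clock: 39.8
ee_pos: [439.8, 324.5, 25.5]
eef_rot: [0.166, 3.136, 0.001]
ft_force: [-1.1, 0.5, 0.1]
opening: 85.6
grip_force: 0.0
```

>>> carry_out(delta_pos=[[0,0,0],[0,0,0],[0,0,0],[0,0,0],[0,0,0],[0,0,0]], dr=[[0,0,0],[0,0,0],[0,0,0],[0,0,0],[0,0,0],[0,0,0]], hand=1)

```text
clock: 40.55
ee_pos: [439.7, 324.8, 25.9]
eef_rot: [0.165, 3.135, 0.002]
ft_force: [-0.0, -1.3, 6.4]
opening: 57.4
grip_force: 64.0
```

Run:
```python
from h import *
st=manip.get_state(); print(st['ee_pos'],st['eef_rot'],st['ft_force'],st['opening'])
u=np.array([np.cos(np.radians(7)),np.sin(np.radians(7))]); f=np.array([525,-231])
print(goal(*(f-95*u),31,187,st))
```

```text
[439.66644424 324.80950996  25.89103637] [1.65041062e-01 3.13530953e+00 1.52124534e-03] [-0.01480482 -1.2770007   6.39741866] 57.35927212939281
([-0.101, -1.13, -0.011], [0.0001, 0.0003, -0.0362])
```

>>> carry_out(delta_pos=[[0,0,-0.013],[0,0,-0.015],[-0.05,-0.8,-0.014],[-0.05,-0.8,-0.014],[-0.05,-0.8,-0.014],[-0.05,-0.8,-0.014],[-0.05,-0.8,-0.014],[-0.05,-0.8,-0.014],[-0.05,-0.8,-0.014],[-0.05,-0.8,-0.014],[-0.05,-0.8,-0.014]], dr=[[0,0,0],[0,0,0],[0,0,-0.0362],[0,0,-0.0362],[0,0,-0.0362],[0,0,-0.0362],[0,0,-0.0362],[0,0,-0.0362],[0,0,-0.0362],[0,0,-0.0362],[0,0,-0.0362]])

```text
clock: 41.92
ee_pos: [421.3, -75.5, 31.6]
eef_rot: [0.192, -3.135, -0.001]
ft_force: [0.8, 0.6, -1.5]
opening: 57.1
grip_force: 64.6
```

Run:
```python
from h import *
st=manip.get_state(); print(st['ee_pos'],st['eef_rot'],st['ft_force'],st['opening'])
u=np.array([np.cos(np.radians(7)),np.sin(np.radians(7))]); f=np.array([525,-231])
print(goal(*(f-95*u),31,187,st))
```

```text
[421.29624329 -75.49482108  31.64469647] [ 1.91956663e-01 -3.13521183e+00 -1.14756647e-03] [ 0.79310775  0.58838363 -1.51090563] 57.142884891681554
([0.022, -0.334, 0.001], [0.0001, -0.0001, 0.0])
```

>>> carry_out(delta_pos=[[0.022,-0.1,0],[0.022,-0.2,0],[0.022,-0.3,0],[0.022,-0.334,0],[0.022,-0.334,0],[0.022,-0.334,0]], dr=[[0,0,0],[0,0,0],[0,0,0],[0,0,0],[0,0,0],[0,0,0]])

```text
clock: 42.68
ee_pos: [430.4, -240.9, 31.3]
eef_rot: [0.195, -3.134, -0.003]
ft_force: [-0.2, 0.5, -1.4]
opening: 56.9
grip_force: 64.8
```

>>> carry_out(delta_pos=[[-0.03,0,0],[-0.045,0,0],[-0.058,0,0],[-0.07,0,0],[-0.08,0,0],[-0.088,0,0],[-0.096,0,0],[-0.104,0,0],[-0.112,0,0],[-0.114,0,0],[-0.114,0,0]], dr=[[0,0,0],[0,0,0],[0,0,0],[0,0,0],[0,0,0],[0,0,0],[0,0,0],[0,0,0],[0,0,0],[0,0,0],[0,0,0]])

```text
clock: 44.05
ee_pos: [479.2, -236.5, 30.2]
eef_rot: [0.186, -3.119, 0.002]
ft_force: [-20.2, -4.8, 8.2]
opening: 56.9
grip_force: 65.5
```

>>> carry_out(delta_pos=[[0.05,0,0],[0.12,0,0],[0.12,0,-0.02],[0.12,0,-0.02],[0.12,0,-0.02],[0.12,0,-0.02],[0.12,0,-0.02],[0.12,0,-0.02],[0.12,0,-0.02],[0.12,0,-0.02],[0.12,0,-0.02]], dr=[[0,0,0],[0,0,0],[0,0,0.25],[0,0,0.25],[0,0,0.25],[0,0,0.25],[0,0,0.25],[0,0,0.25],[0,0,0.25],[0,0,0.25],[0,0,0.25]])

```text
clock: 45.42
ee_pos: [428.9, -243.8, 42.0]
eef_rot: [2.084, 2.349, 0.001]
ft_force: [-0.1, 0.4, -0.6]
opening: 56.6
grip_force: 64.9
```

>>> carry_out(delta_pos=[[0,0,0.02],[0,0,0.02],[0,0,0.02],[0,0,0.02],[0,0,0.02],[0,0,0.02],[0,0,0.02],[0,0,0.02],[0,0,0.02],[0,0,0.02],[0,0,0.02]], dr=[[0,0,0.25],[0,0,0.25],[0,0,0.25],[0,0,0.25],[0,0,0.25],[0,0,0.25],[0,0,0.25],[0,0,0.25],[0,0,0.25],[0,0,0.25],[0,0,0.25]])

```text
clock: 46.8
ee_pos: [428.4, -243.7, 31.9]
eef_rot: [3.135, 0.193, 0.001]
ft_force: [-0.5, 0.0, -1.7]
opening: 56.9
grip_force: 64.9
```

Run:
```python
from h import *
r,st=clip_row(); print(r);print(st['ee_pos'],st['eef_rot'],st['ft_force'],st['opening'])
u=np.array([np.cos(np.radians(7)),np.sin(np.radians(7))]); f=np.array([525,-231])
print(goal(*(f-49.5*u),30,7,st))
```

```text
[134, 134, 133, 133, 133, 134, 72, 42, 34, 34, 32, 35, 30, 33, 28, 28, 28, 37, 38, 29, 77, 92, 101, 101, 102]
[ 428.42446027 -243.66974452   31.92361803] [3.13539823e+00 1.93271632e-01 8.90918315e-04] [-0.51042318  0.03564925 -1.67182965] 56.90839033951237
([0.096, -0.002, 0.004], [0.0, -0.0001, 0.0002])
```

>>> carry_out(delta_pos=[[0.03,-0.002,0],[0.045,-0.002,0],[0.058,-0.002,0],[0.07,-0.002,0],[0.08,-0.002,0],[0.088,-0.002,0],[0.096,-0.002,0],[0.104,-0.002,0],[0.112,-0.002,0],[0.116,-0.002,0],[0.116,-0.002,0]], dr=[[0,0,0],[0,0,0],[0,0,0],[0,0,0],[0,0,0],[0,0,0],[0,0,0],[0,0,0],[0,0,0],[0,0,0],[0,0,0]])

```text
clock: 48.22
ee_pos: [475.5, -235.7, 29.9]
eef_rot: [3.134, 0.186, -0.032]
ft_force: [-23.3, -6.4, 8.3]
opening: 57.4
grip_force: 65.5
```

>>> carry_out(delta_pos=[[-0.06,0,0],[-0.12,0,-0.05],[-0.12,0,-0.15],[-0.12,0,-0.2],[-0.12,0,-0.2]], dr=[[0,0,0],[0,0,0],[0,0,-0.02],[0,0,-0.02],[0,0,-0.02]])

```text
clock: 48.85
ee_pos: [428.1, -244.2, 134.1]
eef_rot: [3.114, 0.387, 0.007]
ft_force: [0.2, -0.5, -1.0]
opening: 57.2
grip_force: 64.9
```

Run:
```python
from h import *
r,st=clip_row(); print(r); print(st['ee_pos'],st['eef_rot'],st['opening'])
print(goal(632,55,130,100,st))
```

```text
[129, 128, 128, 128, 128, 128, 127, 126, 128, 84, 73, 71, 71, 31, 31, 30, 30, 36, 36, 31, 73, 87, 95, 96, 95]
[ 428.08734216 -244.19514785  134.10336885] [3.11357274 0.38745469 0.00747994] 57.229312329394695
([0.542, -0.48, 0.008], [0.0011, -0.0, -0.2384])
```

>>> carry_out(delta_pos=[[0.06,-0.053,0],[0.12,-0.106,0],[0.18,-0.16,0],[0.24,-0.212,0],[0.3,-0.266,0],[0.36,-0.32,0],[0.42,-0.37,0],[0.48,-0.43,0],[0.53,-0.48,0],[0.545,-0.49,0],[0.545,-0.49,0],[0.545,-0.49,0]], dr=[[0,0,-0.34],[0,0,-0.34],[0,0,-0.34],[0,0,-0.34],[0,0,-0.34],[0,0,-0.34],[0,0,-0.34],[0,0,-0.34],[0,0,-0.34],[0,0,-0.34],[0,0,-0.34],[0,0,-0.34]])

```text
clock: 50.4
ee_pos: [629.0, 62.1, 129.0]
eef_rot: [-1.155, -2.918, 0.002]
ft_force: [-0.3, -0.4, -1.0]
opening: 57.2
grip_force: 64.8
```

>>> carry_out(delta_pos=[[0,0,0],[0,0,0],[0,0,0],[0,0,0],[0,0,0],[0,0,0]], dr=[[0,0,-0.133],[0,0,-0.133],[0,0,-0.133],[0,0,-0.133],[0,0,-0.133],[0,0,-0.133]])

```text
clock: 51.15
ee_pos: [629.0, 61.7, 129.5]
eef_rot: [0.121, -3.136, -0.0]
ft_force: [0.2, 0.4, -2.0]
opening: 57.0
grip_force: 64.8
```

Run:
```python
from h import *
st=manip.get_state(); print(st['ee_pos'],st['eef_rot'],st['opening'],st['joint_positions'].round(2))
print(goal(631,61,29,184.5,st))
```

```text
[629.01701811  61.73238857 129.49802932] [ 1.21146551e-01 -3.13591211e+00 -4.17162257e-04] 56.95649841303433 [-0.    0.55  0.04  1.07  0.   -0.08]
([-0.005, -0.002, 0.201], [0.0001, -0.0005, -0.0002])
```

>>> carry_out(delta_pos=[[-0.001,-0.002,0.08],[-0.001,-0.002,0.14],[-0.001,-0.002,0.17],[-0.001,-0.002,0.19],[-0.001,-0.002,0.2],[-0.001,-0.002,0.2],[-0.001,-0.002,0.2]], dr=[[0,0,0],[0,0,0],[0,0,0],[0,0,0],[0,0,0],[0,0,0],[0,0,0]])

```text
clock: 52.02
ee_pos: [631.5, 60.6, 32.7]
eef_rot: [-0.122, 3.137, -0.0]
ft_force: [0.5, 0.6, -1.3]
opening: 56.8
grip_force: 64.8
```

>>> carry_out(delta_pos=[[0,0,0],[0,0,0],[0,0,0],[0,0,0]], dr=[[0,0,0],[0,0,0],[0,0,0],[0,0,0]], hand=-0.65)

```text
clock: 52.52
ee_pos: [630.8, 60.7, 32.0]
eef_rot: [-0.123, 3.139, 0.0]
ft_force: [0.1, 0.2, 1.1]
opening: 70.4
grip_force: 0.0
```

>>> carry_out(delta_pos=[[0,0,-0.08],[0,0,-0.16],[0,0,-0.24],[0,0,-0.24],[0,0,-0.24]], dr=[[0,0,0],[0,0,0],[0,0,0],[0,0,0],[0,0,0]])

```text
clock: 53.15
ee_pos: [630.4, 60.5, 151.3]
eef_rot: [0.123, -3.139, 0.0]
ft_force: [0.1, 0.1, -0.6]
opening: 70.5
grip_force: 0.0
```

Run:
```python
from h import *
t,st=look("top","t8"); print(boxes(t)); print(st['ee_pos'],st['eef_rot'])
print(goal(637,-11,81,184.5,st))
w,_=look("wrist","w8")
```

```text
[(539.1, 585.1, -15.3, 77, 53), (572.3, 657.3, -24.6, 99, 51), (616.8, 331.2, 4.6, 86, 54), (621.3, 242.7, 0.4, 85, 51), (787.5, 425.1, -64.8, 80, 49)]
[630.38624219  60.47002208 151.29147604] [ 1.22536608e-01 -3.13865635e+00  3.92860346e-04]
([-0.002, -0.144, 0.141], [-0.0, -0.0001, -0.0001])
```

>>> carry_out(delta_pos=[[-0.002,-0.1,0],[-0.002,-0.144,0],[-0.002,-0.144,0.06],[-0.002,-0.144,0.11],[-0.002,-0.144,0.14],[-0.002,-0.144,0.14],[-0.002,-0.144,0.14]], dr=[[0,0,0],[0,0,0],[0,0,0],[0,0,0],[0,0,0],[0,0,0],[0,0,0]])

```text
clock: 54.12
ee_pos: [637.9, -11.0, 82.6]
eef_rot: [-0.123, 3.138, -0.0]
ft_force: [0.1, 0.2, 0.6]
opening: 70.3
grip_force: 0.0
```

>>> carry_out(delta_pos=[[0,0,0],[0,0,0],[0,0,0],[0,0,0],[0,0,0],[0,0,0],[0,0,0],[0,0,0]], dr=[[0,0,0],[0,0,0],[0,0,0],[0,0,0],[0,0,0],[0,0,0],[0,0,0],[0,0,0]], hand=1)

```text
clock: 55.12
ee_pos: [637.6, -11.3, 82.4]
eef_rot: [-0.123, 3.138, -0.001]
ft_force: [-0.6, -0.6, 5.5]
opening: 10.9
grip_force: 60.1
```

>>> carry_out(delta_pos=[[0,0.02,0],[0,0.045,0],[0,0.07,0],[0,0.09,0],[0,0.11,0],[0,0.13,0],[0,0.15,0],[0,0.17,0],[0,0.19,0],[0,0.2,0],[0,0.21,0],[0,0.22,0]], dr=[[0,0,0],[0,0,0],[0,0,0],[0,0,0],[0,0,0],[0,0,0],[0,0,0],[0,0,0],[0,0,0],[0,0,0],[0,0,0],[0,0,0]])

```text
clock: 56.62
ee_pos: [629.0, 97.3, 82.3]
eef_rot: [-0.121, 3.139, -0.004]
ft_force: [-1.3, -5.0, 5.5]
opening: 10.9
grip_force: 60.2
```

>>> carry_out(delta_pos=[[0,0.008,0],[0,0.016,0],[0,0.024,0],[0,0.032,0],[0,0.038,0],[0,0.044,0],[0,0.05,0],[0,0.054,0],[0,0.054,0]], dr=[[0,0,0],[0,0,0],[0,0,0],[0,0,0],[0,0,0],[0,0,0],[0,0,0],[0,0,0],[0,0,0]])

```text
clock: 57.75
ee_pos: [627.1, 122.4, 82.4]
eef_rot: [-0.12, 3.138, -0.01]
ft_force: [-1.0, -10.4, 5.8]
opening: 11.0
grip_force: 60.4
```

>>> carry_out(delta_pos=[[0,0.006,0],[0,0.012,0],[0,0.012,0],[0,0.012,0]], dr=[[0,0,0],[0,0,0],[0,0,0],[0,0,0]])

```text
clock: 58.25
ee_pos: [627.1, 122.7, 82.4]
eef_rot: [-0.114, 3.139, -0.027]
ft_force: [-0.6, -25.6, 7.5]
opening: 10.7
grip_force: 61.1
```

>>> carry_out(delta_pos=[[0,0,0],[0,0.006,0],[0,0.01,0],[0,0.01,0],[0,0.01,0]], dr=[[0,0,0],[0,0,0],[0,0,0],[0,0,0],[0,0,0]])

```text
clock: 58.88
ee_pos: [627.1, 122.9, 82.4]
eef_rot: [-0.109, 3.139, -0.041]
ft_force: [0.3, -38.0, 7.0]
opening: 10.6
grip_force: 64.9
```

>>> carry_out(delta_pos=[[0,-0.01,0],[0,-0.02,0],[0,-0.028,0],[0,-0.028,0]], dr=[[0,0,0],[0,0,0],[0,0,0],[0,0,0]])

```text
clock: 59.38
ee_pos: [627.2, 121.9, 82.4]
eef_rot: [-0.122, 3.138, -0.0]
ft_force: [-1.6, -1.9, 5.3]
opening: 10.9
grip_force: 60.7
```

>>> carry_out(delta_pos=[[0,0,0],[0,0,0],[0,0,0],[0,0,0]], dr=[[0,0,0],[0,0,0],[0,0,0],[0,0,0]], hand=-0.5)

```text
clock: 59.88
ee_pos: [626.7, 122.6, 81.6]
eef_rot: [0.123, -3.139, 0.0]
ft_force: [0.1, -0.1, -0.6]
opening: 64.2
grip_force: 0.0
```

>>> carry_out(delta_pos=[[0,0,-0.08],[0,0,-0.16],[0.2,-0.2,-0.3],[0.4,-0.5,-0.3],[0.4,-0.7,-0.3],[0.4,-0.7,-0.3],[0.4,-0.7,-0.3],[0.4,-0.7,-0.3],[0.4,-0.7,-0.3],[0.4,-0.7,-0.3]], dr=[[0,0,0],[0,0,0],[0,0,0],[0,0,0],[0,0,0],[0,0,0],[0,0,0],[0,0,0],[0,0,0],[0,0,0]])

```text
clock: 61.12
ee_pos: [454.1, -244.7, 232.3]
eef_rot: [-0.115, 3.139, -0.002]
ft_force: [-0.1, 0.3, -1.1]
opening: 63.7
grip_force: 0.0
```

Run:
```python
from h import *
t,st=look("top","t9"); print(boxes(t)); print(st['ee_pos'],st['opening'])
s,_=look("scene","s9")
a=cv2.resize(t[120:180,130:290],None,fx=5,fy=5,interpolation=cv2.INTER_CUBIC)
b=cv2.resize(s[160:260,120:280],None,fx=2.9,fy=2.9,interpolation=cv2.INTER_CUBIC)
b=cv2.copyMakeBorder(b,0,0,0,800-b.shape[1],cv2.BORDER_CONSTANT)
cv2.imwrite("pics/c9.png",np.vstack([a,b]))
```

```text
[(539.2, 585.6, -15.3, 77, 52), (572.1, 658.3, -24.6, 101, 52), (788.8, 422.4, -66.3, 75, 50)]
[ 454.11041331 -244.68742584  232.28778837] 63.68553804721155
```

View pics/c9.png

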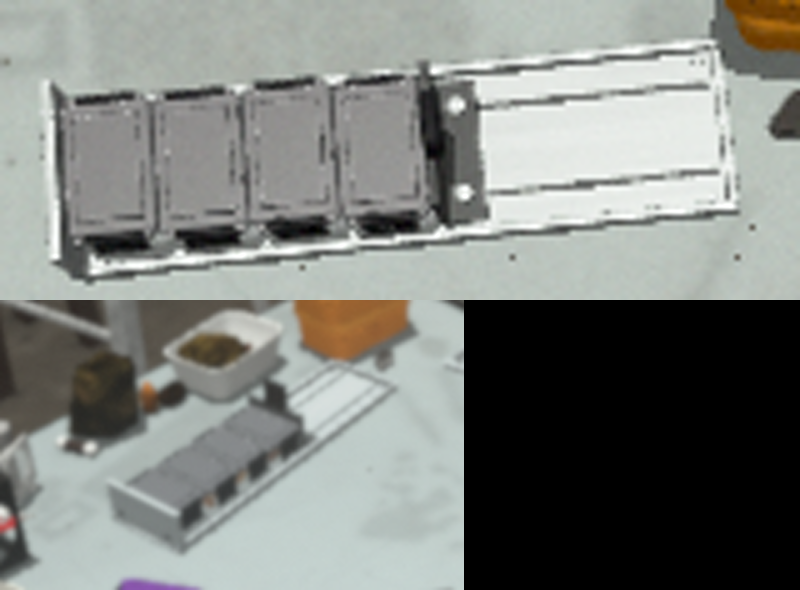

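The picture shows the four boxes tight between the end plate and the follower, at (105,170), (200,165), (290,155) and (385,145) in the crop. All clips lie flat, like those on the home box.

```bash
python3 -c "
from cell import manip
print(manip.close_job())"
```

```text
the job is handed in; nothing more can be done
None
```

I handed the job in at about 61 s: all three boxes were locked at the stop and stand in the rack beside the home box, with the follower pushed up tight against the row. The last camera picture shows no gaps and the clips flat, but no pass or fail result came back.

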